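Swing the bench magnifier over the red-dot box and uncover its lens

ROBOT

A 6-joint arm with a two-finger parallel gripper is mounted at the origin on the work surface. World frame = base frame: x ahead of the robot, y to its left, z up, the work surface at z = 0. Lengths are in m, angles in degrees, forces in N, time in s.
With the tool pointing down it reaches from about 0.375 to 0.9 m from the base axis. Payload 3.1 kg.
Tool frame: the origin (TCP) lies on the centre line of the jaws, within the pads' length; the fingertips stand 19 mm ahead of it and the grasp point (between the pads) is the TCP (tips_ahead is the distance from the TCP to the fingertips, in m); z points along the fingers, y is the line along which they close (so a half turn about z gives the same grasp; the last joint's range is limited). The gripper opens to 87 mm and grips with 3 to 60 N. Pads are 19 mm wide; open, the fingers measure 117 mm over their backs; the gripper's body (75 mm by 190 mm) begins 51 mm behind the grasp point.
Start: joints at [-81.847, 30.224, 82.088, -0, 67.689, -10.227], TCP at [0.197, -0.593, 0.242] pointing down, gripper open.
Joint ranges: [-176.69, 176.69], [-43.24, 126.21], [12.49, 139.97], [-82, 262], [0, 151.66], [-163.58, 163.58]. Speed limits (degrees/s): [159.86, 159.86, 180, 180, 180, 180].

INTERFACE

Orientations are given as a 3x3 rotation matrix whose columns are the frame's x, y, z axes.
In Python, from rig import read_state, capture, hand_in, trace, landmark_of, tips_ahead gives the robot as it stands.
- The arm moves only by the shell command python3 -m jog 'ROWS'. ROWS is JSON, a list of rows, each an object of numbers: "tx", "ty", "tz": the shift along the tool's x, y, z in cm; "roll": the turn about the tool's z in rad; "jaw": the opening, from 0 (shut) to 1 (fully open). A call has 1 to 8 rows; each row shifts and turns the commanded pose from where the row before left it, along the tool's axes as they then stand; what a row does not reach is not made up. A row lasts 1/10 s, in which the tool goes at most 50 mm and 8.59 degrees, less where a joint would pass 70% of its speed; a pose out of reach is approached as far as the arm can. A call with a gripper value outside its range is refused whole. The fingers move at their own pace and stop on an object; the grip force is fixed at half the most. Time passes only in rows, so rows that do not move let the fingers close. It gives the time, the measured TCP pose, the force, the opening and the grip force at its end, in the units of the state.
- read_state(): the state, without advancing time (a new reading comes with each control period).
- capture(name): name is "scene" or "side" or "wrist"; returns a dict with "img" (420x560x3 uint8, red, green, blue), "vertical_fov" (degrees; the focal length in pixels is half the picture's height over the tangent of half this angle, whatever the lens; pixels are square), "cx", "cy" (the principal point, pixels), "cam_to_world" (4x4, takes a point from camera to world coordinates); the wrist camera has in their place "tool_from_camera" (4x4, takes a point from camera to tool coordinates, whose origin is the TCP and whose axes are the flange's). Camera axes: x right, y up, looking along -z (the intrinsics and any distortion apply to the point x, -y, -z); pixel columns grow to the right and rows downward; lengths in m; the calibration is good to about 2 mm. A picture is of the moment at which its call begins: read the wrist's pose just before it. There is no depth.
- hand_in(): hands the job in; it is judged then, once.
Trained networks look in the newest picture that a camera, given by its name, has taken for a name from the list of things; names that differ only in an ending like _2 or _b are one class to them, and where a whole thing is asked for, a point or a joint stands for the part that bears it (a point fixed in the world has none). Each returns a list of dicts, best first, with "p" (0 to 1); they miss things now and then, are a little off and sometimes report something else, mostly with a low value. They report only what shows in the picture. A call takes as long as a camera call. They do not tell look-alikes from the thing itself.
- trace(camera, thing): "pixels" (420x560 bool, what is visible of it) and "bbox" ([left, top, width, height] in pixels, round what is visible of it).
- landmark_of(camera, thing): "point" ([row, column] in pixels: a listed point, or the origin of a listed thing).
The state is a dict: "time_s": time; "joint_positions": joint angles; "qvel": joint speeds; "tau": joint torques, N m; "position": TCP position; "tcp_rot": TCP orientation; "force": force on the tool from outside, world axes, zero at the start; "moment": the same for the moment, N m; "opening": opening from 0.0 (shut) to 1.0 (fully open); "grasp_force": force on a finger pad.
Only numpy, scipy, OpenCV 4.12 (cv2) and the standard library are available. Lean on these libraries where they do the work, as an engineer would, in place of code of your own. Each camera call takes 0.05 s, during which the arm holds its last target. There are 200 camera calls.

TASK

Get the magnifier ready for reading the box with the red dot. By pushing with a fingertip, swing the magnifier's arm until its lens stands centred over the red dot, and push the lens cover by its tab well aside so that the lens is completely uncovered. Push gently, lift nothing, leave the three boxes, the stamp and the tape where they are, and finish clear of everything.

Things in the scene. Friction and masses are not known exactly. Their poses are not given: they have to be found in the camera images.
- magnifier: Swing-arm bench magnifier, fixed to the table: round dark foot 110 mm across and 20 mm high, upright steel post 22 mm thick. Its origin is on the post's axis at the table top. The arm turns about this vertical axis; the hub on the post is 40 mm across and its top, 186 mm above the table, is the post's highest point.
- swing_arm (a joint): Arm angle about the post (rad), growing counter-clockwise seen from above, -1.4 to 1.3. At q the arm points along (-cos q, -sin q) in the magnifier's frame. Friction holds it where it is left (0.45 N m: about 4.5 N of push 105 mm from the axis). It starts between 0.75 and 0.95; all boxes lie at smaller angles, so it must turn clockwise seen from above.
- bar_mid (a point): A good place to push: the middle of the arm's bare white bar, at mid height, 105 mm from the post's axis and 170 mm above the table. The bar is 24 mm wide and 22 mm high (159 to 181 mm above the table), runs out to 184 mm from the axis, and is bare on both sides and clear above from 25 to 155 mm from the axis.
- lens (a point): Centre of the round lens at the end of the arm, 230 mm from the post's axis and 170 mm above the table; glass 86 mm across in a black ring 104 mm across.
- lens_cover (a joint): Angle of the blue lens cover about its upright pivot (rad): 0 is right over the lens; grows clockwise seen from above, stop at 2.3. The lens is completely uncovered from 1.75 on. It turns easily (0.35 N at the tab) and stays where left; forced against its stop it drags the arm round. It starts between 0 and 0.25.
- cover_tab (a point): Centre of the yellow tab that stands up from the blue cover (a disc 90 mm across, 4 mm thick): tab 24 mm long (pointing at the pivot), 8 mm thick, standing from 187 to 219 mm above the table; its centre is 203 mm above the table and 88 mm from the cover's pivot.
- cover_pivot (a point): Axis of the cover's pivot, on the arm 172 mm from the post's axis, between post and lens, 185 mm above the table.
- red_box: Loose flat white card box with a red dot: 116 x 84 mm, 50 mm high, about 0.3 to 0.55 kg, origin at the centre of its underside. Blue stripe across one end of the lid.
- red_dot (a point): Centre of the red dot (28 mm across) in the middle of the red box's lid, 50 mm above the table, 220 to 240 mm from the post's axis, so the lens passes over it as the arm swings.
- yellow_box: The same box with a yellow dot; leave alone. Origin at the centre of its underside.
- blue_box: The same box with a blue dot; leave alone. Origin at the centre of its underside.
- stamp: Loose hand stamp, black foot 50 x 30 mm, wooden handle, 70 mm high; leave alone. Origin at the centre of its underside.
- tape: Loose roll of brown tape lying flat, 72 mm across, 24 mm high; leave alone. Origin at the centre of its underside.
There are look-alikes about, which are no part of the job. Leave any black or orange look-alike of the red_box alone.

How it is judged:
By the outcome, as a careful person would: the job done as asked, in the order asked, and still so for the second after the job is handed in, with the robot touching nothing.
It also fails if it takes over 61 s, if anything falls off the work surface, if the arm or the gripper's body presses on something with over 40 N, if the wrist force passes 120 N, or if a joint passes its speed limit or range.

## Working session

There is one attempt and no reset: what is moved stays moved. The work goes in short steps, Python scripts to look and compute and a shell command to move; the robot and the scene stay as the last step left them, time stands still between calls to the robot, and variables do not carry over. Pictures are saved under pics/ and viewed, at most 10 in all, crops included, and the job is handed in when it is done.

```bash
mkdir -p pics; ls; cat > h.py <<'E'
import numpy as np, cv2, json
from rig import *
def ray(c,p):
    f=210/np.tan(np.radians(c['vertical_fov'])/2)
    r,col=p
    d=np.array([(col-c['cx'])/f,-(r-c['cy'])/f,-1.])
    if 'cam_to_world' in c: M=np.array(c['cam_to_world'])
    else: M=c['T']@np.array(c['tool_from_camera'])
    d=M[:3,:3]@d
    return M[:3,3],d/np.linalg.norm(d)
def onz(c,p,z):
    o,d=ray(c,p); return o+d*(z-o[2])/d[2]
def tri(rs):
    A=0;b=0
    for o,d in rs:
        P=np.eye(3)-np.outer(d,d);A=A+P;b=b+P@o
    x=np.linalg.solve(A,b)
    return x,[np.linalg.norm((np.eye(3)-np.outer(d,d))@(x-o)) for o,d in rs]
def cap(n):
    s=read_state();c=capture(n)
    if n=='wrist':
        T=np.eye(4);T[:3,:3]=s['tcp_rot'];T[:3,3]=s['position'];c['T']=T
    return c
E
python3 - <<'E'
from h import *
s=read_state();print(s['time_s'],s['position'],np.round(s['tcp_rot'],3).tolist(),s['opening'],tips_ahead)
ims=[]
for n in ['scene','side']:
    c=cap(n);cv2.imwrite(f'pics/{n}0.png',cv2.resize(c['img'][:,:,::-1],(784,588)))
    print(n,c['vertical_fov'],c['cx'],c['cy'],np.round(c['cam_to_world'],3).tolist(),[k for k in c])
    for t in ['magnifier','bar_mid','lens','cover_tab','cover_pivot','red_dot','red_box','yellow_box','blue_box','stamp','tape']:
        print(t,[(np.round(d['point'],1).tolist(),round(d['p'],2)) for d in landmark_of(n,t)])
E
```

```text
pics
0.0 [ 0.19701025 -0.59240328  0.24057443] [[0.949, 0.315, -0.0], [0.315, -0.949, 0.002], [0.0, -0.002, -1.0]] 0.9986974488603556 0.019
scene 42.34618873654362 285.78686020784846 196.2286982137151 [[0.839, -0.387, 0.383, 0.948], [0.545, 0.587, -0.598, -0.617], [0.007, 0.711, 0.704, 0.87], [0.0, 0.0, 0.0, 1.0]] ['img', 'vertical_fov', 'cx', 'cy', 'cam_to_world']
magnifier [([268.9, 378.4], 0.94)]
bar_mid [([228.5, 341.0], 0.8)]
lens [([254.9, 273.3], 0.89)]
cover_tab [([245.3, 259.2], 0.67), ([209.7, 409.7], 0.16)]
cover_pivot [([237.6, 305.3], 0.79)]
red_dot [([192.0, 296.3], 0.81), ([208.8, 197.2], 0.78), ([344.9, 338.9], 0.73), ([142.5, 252.7], 0.64)]
red_box [([214.8, 292.4], 0.96), ([160.9, 252.4], 0.91), ([223.3, 194.7], 0.91), ([359.0, 337.1], 0.68)]
yellow_box [([192.0, 350.3], 0.56)]
blue_box []
stamp [([334.6, 248.7], 0.89)]
tape [([209.5, 412.7], 0.7)]
side 53.86758129144695 278.6353504545361 210.7376769380159 [[0.996, 0.052, -0.075, 0.452], [-0.091, 0.52, -0.849, -0.853], [-0.005, 0.852, 0.523, 0.672], [0.0, 0.0, 0.0, 1.0]] ['img', 'vertical_fov', 'cx', 'cy', 'cam_to_world']
magnifier [([238.6, 354.0], 0.74), ([205.6, 345.2], 0.35)]
bar_mid [([208.4, 344.9], 0.88)]
lens [([232.2, 327.3], 0.7), ([209.2, 334.5], 0.64), ([315.2, 322.1], 0.19)]
cover_tab []
cover_pivot [([217.1, 337.5], 0.64)]
red_dot [([278.6, 391.2], 0.88), ([206.0, 207.2], 0.74), ([258.5, 209.6], 0.68)]
red_box [([294.7, 385.1], 0.93), ([223.1, 204.8], 0.76), ([271.2, 210.0], 0.65), ([236.6, 267.6], 0.58), ([206.3, 341.4], 0.41)]
yellow_box [([214.3, 287.8], 0.55)]
blue_box [([270.8, 282.0], 0.75)]
stamp [([311.3, 325.2], 0.63), ([242.5, 356.1], 0.24)]
tape [([213.4, 337.0], 0.74), ([211.1, 335.9], 0.67), ([205.4, 343.7], 0.25)]
```

View pics/scene0.png

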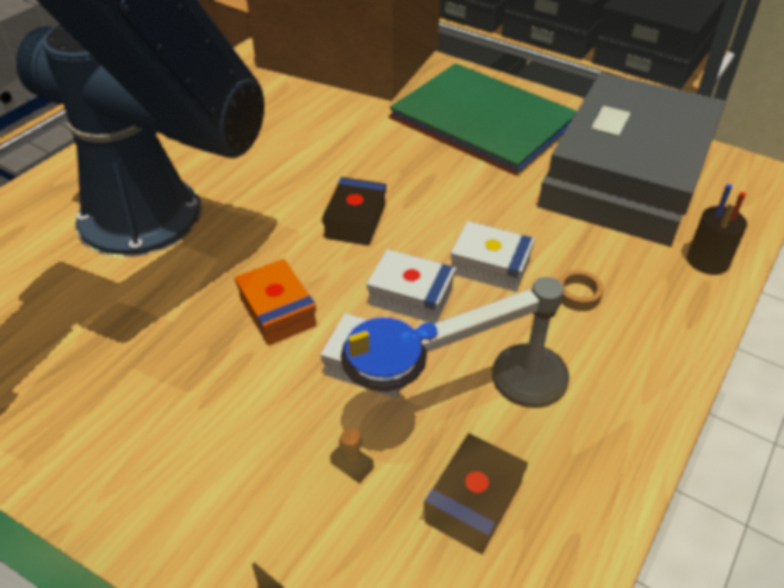

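View pics/side0.png

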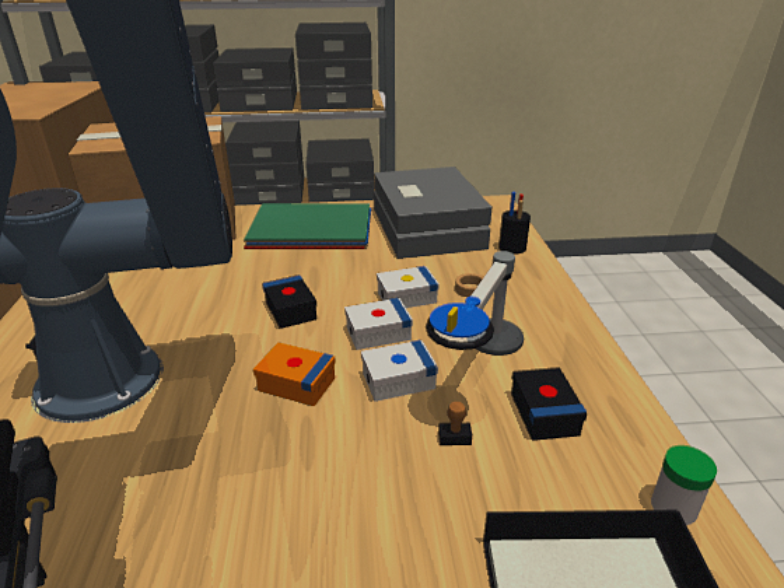

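The scene picture shows five boxes. Scene dots, in 560-wide pixels (row, col): white box with red dot (196,294), white box with yellow dot (175,352), orange look-alike (207,196), black look-alikes (142,253) and (344,340). The blue-dot box is partly hidden under the lens. The white box at (196,294), which is (224,270) in the side view, fits the description. I'll confirm it with a crop and measure.

```bash
cat >> h.py <<'E'
def blob(c,lo,hi,near=None,rad=25):
    h=cv2.cvtColor(c['img'],cv2.COLOR_RGB2HSV);m=cv2.inRange(h,np.array(lo),np.array(hi))
    n,l,st,ce=cv2.connectedComponentsWithStats(m)
    r=[(ce[i][1],ce[i][0],st[i][4]) for i in range(1,n) if st[i][4]>15]
    if near: r=[x for x in r if np.hypot(x[0]-near[0],x[1]-near[1])<rad]
    return sorted(r,key=lambda x:-x[2])
E
python3 - <<'E'
from h import *
C={n:cap(n) for n in['scene','side']}
def red(c,near):
    return max(blob(c,(0,140,120),(6,255,255),near)+blob(c,(174,140,120),(180,255,255),near),key=lambda x:x[2])
a=red(C['scene'],(196,294));b=red(C['side'],(224,270));print(a,b)
print('dot',tri([ray(C['scene'],a[:2]),ray(C['side'],b[:2])]),onz(C['scene'],a[:2],.05),onz(C['side'],b[:2],.05))
y={}
for n,near in(('scene',(246,257)),('side',(228,323))): y[n]=blob(C[n],(20,120,60),(32,255,255),near);print(n,'tab',y[n])
if all(y.values()):print('tab',tri([ray(C[n],y[n][0][:2]) for n in C]))
for t,A,B in [('bar',(228.5,341.0),(208.4,344.9)),('lens',(254.9,273.3),(232.2,327.3)),('pivot',(237.6,305.3),(217.1,337.5)),('mag',(268.9,378.4),(238.6,354.)),('blue?',(0,0),(270.8,282.0))]:
    print(t,np.round(tri([ray(C['scene'],A),ray(C['side'],B)])[0],4),tri([ray(C['scene'],A),ray(C['side'],B)])[1][0])
print('mag z0',onz(C['scene'],(268.9,378.4),0),onz(C['side'],(238.6,354.),0))
print('blue',onz(C['side'],(270.8,282),0),'yellow',onz(C['side'],(214.3,287.8),0),'stamp',onz(C['scene'],(334.6,248.7),0),onz(C['side'],(311.3,325.2),0),'tape',onz(C['scene'],(209.5,412.7),0))
i=[cv2.resize(C['scene']['img'][120:320,200:440,::-1],None,fx=1.66,fy=2.5),cv2.resize(C['side']['img'][160:320,180:390,::-1],(398,500))]
i=[cv2.resize(C['scene']['img'][130:310,220:420,::-1],(400,360)),cv2.resize(C['side']['img'][160:340,190:390,::-1],(400,360))]
cv2.imwrite('pics/crop.png',np.hstack(i))
E
```

```text
(np.float64(196.2112676056338), np.float64(293.5774647887324), np.int32(71)) (np.float64(223.1), np.float64(269.875), np.int32(40))
dot (array([0.51272951, 0.09328838, 0.04863865]), [np.float64(0.002058028962398595), np.float64(0.00205802896239842)]) [0.5152789 0.0898663 0.05     ] [0.51166411 0.09441361 0.05      ]
scene tab [(np.float64(244.7485380116959), np.float64(256.046783625731), np.int32(171))]
side tab [(np.float64(227.46938775510205), np.float64(322.734693877551), np.int32(98))]
tab (array([ 0.60356507, -0.16672744,  0.20241634]), [np.float64(0.0014502622585135525), np.float64(0.0014502622585134566)])
bar [ 0.6851 -0.025   0.1582] 0.0006126392197810441
lens [ 0.6211 -0.1446  0.1711] 0.004844446466300857
pivot [ 0.6516 -0.092   0.1776] 0.0009773670128015333
mag [0.7421 0.049  0.0095] 0.004640260744376743
blue? [ 0.4803 -0.4588  0.537 ] 0.1496862189441446
mag z0 [0.74295512 0.05141516 0.        ] [0.74488008 0.06859114 0.        ]
blue [ 0.53083108 -0.05049822  0.        ] yellow [0.57470668 0.21424982 0.        ] stamp [ 0.61223114 -0.21291903  0.        ] [ 0.612862   -0.19841224  0.        ] tape [0.73346481 0.24373223 0.        ]
```

View pics/crop.png

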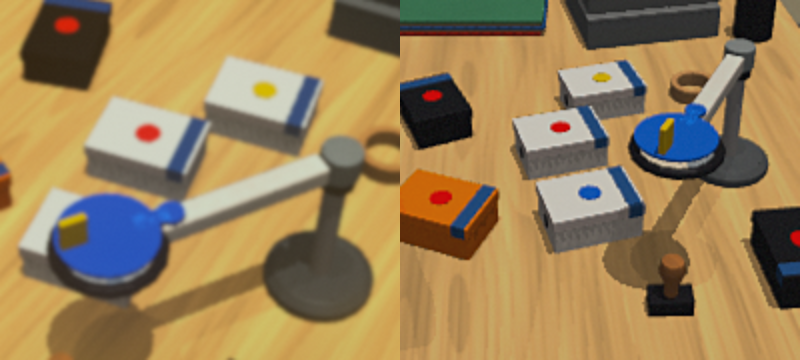

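The crop confirms it: the white box with the red dot is the middle one, at about (0.513, 0.093). I'll raise the tool and move above the magnifier with the jaws shut, to refine with the wrist camera.

```bash
python3 -m jog '[{"tz":-3,"jaw":0},{"tx":3.6,"ty":-2.1,"tz":-1.5,"jaw":0},{"tx":3.6,"ty":-2.1,"tz":-1.5,"jaw":0},{"tx":3.6,"ty":-2.1,"tz":-1.5,"jaw":0},{"tx":3.6,"ty":-2.1,"tz":-1.5,"jaw":0},{"tx":3.6,"ty":-2.1,"tz":-1.5,"jaw":0},{"tx":3.6,"ty":-2.1,"tz":-1.5,"jaw":0},{"tx":3.6,"ty":-2.1,"jaw":0}]'; python3 -m jog '[{"tx":3.6,"ty":-2.1,"jaw":0},{"tx":3.6,"ty":-2.1,"jaw":0},{"tx":3.6,"ty":-2.1,"jaw":0},{"tx":3.6,"ty":-2.1,"jaw":0},{"tx":3.6,"ty":-2.1,"jaw":0},{"tx":3.6,"ty":-2.1,"jaw":0},{"tx":3.6,"ty":-2.1,"jaw":0},{"jaw":0}]'
python3 - <<'E'
from h import *
s=read_state();print(s['time_s'],s['position'],np.round(s['tcp_rot'],3).tolist(),s['opening'],np.round(s['joint_positions'],1))
W=cap('wrist');print(np.round(W['tool_from_camera'],3).tolist(),W['vertical_fov'])
cv2.imwrite('pics/w1.png',W['img'][:,:,::-1])
for t,z in [('magnifier',0),('bar_mid',.17),('lens',.17),('cover_tab',.203),('cover_pivot',.185),('red_dot',.05)]:
    print(t,[(np.round(d['point'],1).tolist(),round(d['p'],2),np.round(onz(W,d['point'],z),4).tolist()) for d in landmark_of('wrist',t)])
E
```

```text
1.3 [ 0.19709405 -0.59306926  0.24155063] [[0.949, 0.315, -0.0], [0.315, -0.949, 0.0], [-0.0, -0.0, -1.0]] 1.001062469818334 [-81.8  30.2  82.1  -0.   67.7 -10.2]
[[0.001, 0.963, 0.268, 0.073], [1.0, -0.001, 0.001, -0.0], [0.001, 0.268, -0.963, -0.144], [0.0, 0.0, 0.0, 1.0]] 62.831658458259895
magnifier []
bar_mid []
lens []
cover_tab []
cover_pivot []
red_dot []$[0]: bad value
$[0]: bad value
```

View pics/w1.png

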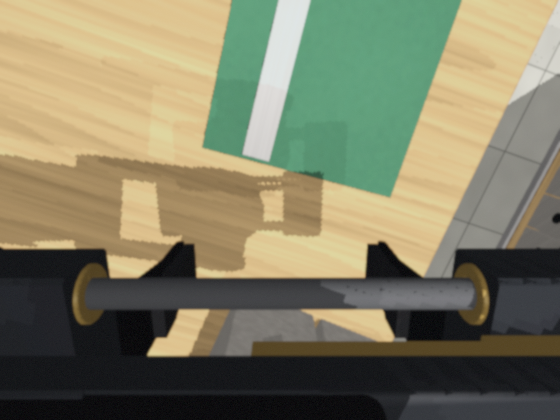

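The wrist view shows only the green mat and the open jaws, because both move calls were refused. I'll test the row format.

```bash
python3 -m jog '[{"tx":0,"ty":0,"tz":-3,"roll":0,"jaw":0}]'; echo; python3 -m jog '[{"tz":-3,"jaw":0.0}]'
```

```text
time_s: 1.75
position: [0.1966, -0.5902, 0.2676]
tcp_rot: [[0.949, 0.315, -0.002], [0.315, -0.949, 0.01], [0.002, -0.01, -1.0]]
force: [-0.7, 0.0, 0.1]
opening: 0.965
grasp_force: 0.0
$[0]: bad value
```

```bash
python3 -m jog '[{"tx":3.6,"ty":-2.1,"tz":-1.5,"roll":0,"jaw":0},{"tx":3.6,"ty":-2.1,"tz":-1.5,"roll":0,"jaw":0},{"tx":3.6,"ty":-2.1,"tz":-1.5,"roll":0,"jaw":0},{"tx":3.6,"ty":-2.1,"tz":-1.5,"roll":0,"jaw":0},{"tx":3.6,"ty":-2.1,"tz":-1.5,"roll":0,"jaw":0},{"tx":3.6,"ty":-2.1,"tz":-1.5,"roll":0,"jaw":0},{"tx":3.6,"ty":-2.1,"tz":0,"roll":0,"jaw":0},{"tx":3.6,"ty":-2.1,"tz":0,"roll":0,"jaw":0}]'; python3 -m jog '[{"tx":3.6,"ty":-2.1,"tz":0,"roll":0,"jaw":0},{"tx":3.6,"ty":-2.1,"tz":0,"roll":0,"jaw":0},{"tx":3.6,"ty":-2.1,"tz":0,"roll":0,"jaw":0},{"tx":3.6,"ty":-2.1,"tz":0,"roll":0,"jaw":0},{"tx":3,"ty":-1.7,"tz":0,"roll":0,"jaw":0},{"tx":0,"ty":0,"tz":0,"roll":0,"jaw":0},{"tx":0,"ty":0,"tz":0,"roll":0,"jaw":0}]'
cat > look.py <<'E'
from h import *
import sys
s=read_state();print(s['time_s'],np.round(s['position'],4),np.round(s['tcp_rot'],3).tolist(),s['opening'],np.round(s['joint_positions'],1))
W=cap('wrist');cv2.imwrite(f'pics/{sys.argv[1]}.png',W['img'][:,:,::-1])
for t,z in [('magnifier',0),('bar_mid',.17),('lens',.17),('cover_tab',.203),('cover_pivot',.185),('red_dot',.05)]:
    print(t,[(np.round(d['point'],1).tolist(),round(d['p'],2),np.round(onz(W,d['point'],z),4).tolist()) for d in landmark_of('wrist',t)])
E
python3 look.py w2
```

```text
time_s: 2.55
position: [0.4185, -0.3417, 0.3625]
tcp_rot: [[0.949, 0.315, 0.001], [0.315, -0.949, -0.002], [0.001, 0.002, -1.0]]
force: [1.4, 0.6, -0.4]
opening: 0.265
grasp_force: 0.0
time_s: 3.25
position: [0.5508, -0.1915, 0.3613]
tcp_rot: [[0.948, 0.317, -0.001], [0.317, -0.948, -0.0], [-0.001, 0.0, -1.0]]
force: [-0.7, 0.2, -0.5]
opening: 0.003
grasp_force: 0.0
3.25 [ 0.5508 -0.1915  0.3613] [[0.948, 0.317, -0.001], [0.317, -0.948, -0.0], [-0.001, 0.0, -1.0]] 0.0026318051404963356 [-30.1  20.4  79.1  -0.   80.5  41.4]
magnifier []
bar_mid []
lens [([102.6, 254.7], 0.73, [0.62, -0.1425, 0.17])]
cover_tab [([133.8, 269.7], 0.84, [0.5995, -0.1649, 0.203])]
cover_pivot [([45.7, 209.4], 0.76, [0.652, -0.093, 0.185])]
red_dot [([265.4, 140.1], 0.67, [0.353, -0.0437, 0.05]), ([131.2, 62.2], 0.58, [0.507, 0.0924, 0.05])]
```

View pics/w2.png

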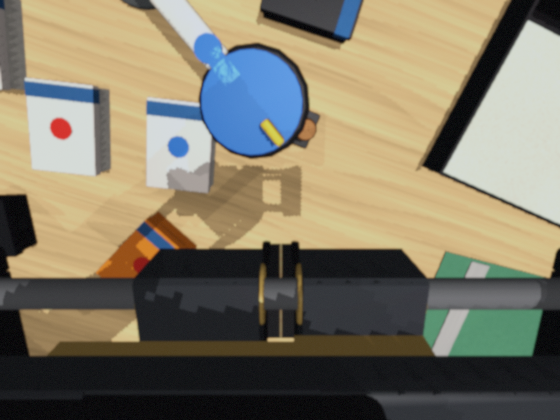

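The wrist view shows the lens with its blue cover at (103,255), the yellow tab at (134,270), the red dot of the white box at (128,61), and the stamp under the lens's right edge. The positions agree with the fixed cameras. I'll move to staging beside the bar and turn to face it.

```bash
python3 -m jog '[{"tx":3.5,"ty":-1,"tz":0,"roll":0,"jaw":0},{"tx":3.5,"ty":-1,"tz":0,"roll":0,"jaw":0},{"tx":3.5,"ty":-1,"tz":0,"roll":0,"jaw":0},{"tx":3.5,"ty":-1,"tz":0,"roll":0,"jaw":0},{"tx":3.5,"ty":-1,"tz":0,"roll":0,"jaw":0},{"tx":3.5,"ty":-1.2,"tz":0,"roll":0,"jaw":0},{"tx":0,"ty":0,"tz":0,"roll":-0.135,"jaw":0},{"tx":0,"ty":0,"tz":0,"roll":-0.135,"jaw":0}]'; python3 -m jog '[{"tx":0,"ty":0,"tz":0,"roll":-0.135,"jaw":0},{"tx":0,"ty":0,"tz":0,"roll":-0.135,"jaw":0},{"tx":0,"ty":0,"tz":0,"roll":-0.135,"jaw":0},{"tx":0,"ty":0,"tz":0,"roll":0,"jaw":0},{"tx":0,"ty":0,"tz":0,"roll":0,"jaw":0}]'
python3 look.py w3
```

```text
time_s: 4.4
position: [0.7311, -0.0666, 0.3605]
tcp_rot: [[0.827, 0.562, -0.001], [0.562, -0.827, 0.0], [-0.001, -0.001, -1.0]]
force: [-0.5, 0.2, 0.5]
opening: 0.004
grasp_force: 0.0
time_s: 4.9
position: [0.7303, -0.0676, 0.3615]
tcp_rot: [[0.547, 0.837, -0.0], [0.837, -0.547, 0.0], [-0.0, -0.0, -1.0]]
force: [-0.7, -0.7, 0.0]
opening: 0.005
grasp_force: 0.0
4.9 [ 0.7303 -0.0676  0.3615] [[0.547, 0.837, -0.0], [0.837, -0.547, 0.0], [-0.0, -0.0, -1.0]] 0.005358019654560097 [-14.   34.4  55.1  -0.   90.4  19.2]
magnifier [([84.6, 235.3], 0.57, [0.7373, 0.0593, 0.0])]
bar_mid [([187.4, 223.0], 0.77, [0.6823, -0.0351, 0.17])]
lens []
cover_tab []
cover_pivot [([253.6, 229.4], 0.56, [0.652, -0.0925, 0.185]), ([184.7, 223.1], 0.49, [0.6878, -0.0317, 0.185])]
red_dot [([160.1, 73.4], 0.69, [0.5066, 0.0927, 0.05]), ([210.7, 341.5], 0.69, [0.7687, -0.1614, 0.05]), ([297.9, 62.0], 0.68, [0.3532, -0.0512, 0.05])]
```

View pics/w3.png

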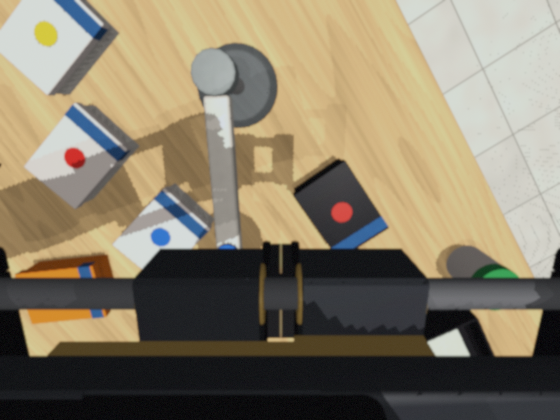

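The wrist view now shows the hub top at (72,213), the foot at (84,239), the bar running down to (245,228), and the red dot at (157,74).

```bash
python3 - <<'E'
from h import *
W=cap('wrist')
print('hub',onz(W,(72,213),.186),'foot',onz(W,(84.5,239),.02))
for b in blob(W,(0,140,100),(6,255,255),(157,74))+blob(W,(174,140,100),(180,255,255),(157,74)): print('dot',b,onz(W,b[:2],.05))
g=cv2.cvtColor(W['img'],cv2.COLOR_RGB2GRAY)
k=cv2.HoughCircles(g[30:140,160:300],cv2.HOUGH_GRADIENT,1,60,param1=80,param2=12,minRadius=17,maxRadius=28)
if k is not None:
  for x,y,r in k[0][:3]: print('hough',y+30,x+160,r,onz(W,(y+30,x+160),.186))
# bar centre line: white pixels between rows 110..230
for r in (115,150,185,215):
    row=cv2.GaussianBlur(g,(3,3),0)[r,185:265]; print(r,185+np.flatnonzero(np.abs(np.diff(row.astype(int)))>12))
# scene views of hub
C={n:cap(n) for n in['scene','side']}
print(tri([ray(C['scene'],(202,391)),ray(C['side'],(181.5,360)),ray(W,(72,213))]))
E
```

```text
hub [0.73870487 0.05483546 0.186     ] foot [0.74255038 0.05464352 0.02      ]
dot (np.float64(157.25694444444446), np.float64(74.34722222222223), np.int32(288)) [0.50980143 0.09470801 0.05      ]
hough 71.5 213.5 22.8 [0.73930838 0.05492856 0.186     ]
115 [215 228 229 230 231]
150 [231 232 252 253 254]
185 [188 189 234]
215 [187 188 189 190 191 193 194 195 196 236]
(array([0.73942993, 0.05463175, 0.18708415]), [np.float64(0.00045117507342854667), np.float64(0.00018065744637333156), np.float64(0.0006172585252343643)])
```

```bash
python3 -m jog '[{"tx":0.5,"ty":0,"tz":3.5,"roll":-0.04,"jaw":0},{"tx":0,"ty":0,"tz":3.5,"roll":0,"jaw":0},{"tx":0,"ty":0,"tz":3.5,"roll":0,"jaw":0},{"tx":0,"ty":0,"tz":3.5,"roll":0,"jaw":0},{"tx":0,"ty":0,"tz":3.8,"roll":0,"jaw":0},{"tx":0,"ty":-0.7,"tz":0,"roll":0,"jaw":0},{"tx":0,"ty":-0.7,"tz":0,"roll":0,"jaw":0},{"tx":0,"ty":-0.7,"tz":0,"roll":0,"jaw":0}]'; python3 -m jog '[{"tx":0,"ty":0,"tz":0,"roll":0,"jaw":0},{"tx":0,"ty":-0.3,"tz":0,"roll":0,"jaw":0},{"tx":0,"ty":-0.3,"tz":0,"roll":0,"jaw":0},{"tx":0,"ty":0,"tz":0,"roll":0,"jaw":0}]'
```

```text
time_s: 6.2
position: [0.7161, -0.0521, 0.1863]
tcp_rot: [[0.51, 0.86, 0.004], [0.86, -0.51, -0.001], [0.001, 0.004, -1.0]]
force: [0.2, 0.1, -0.2]
opening: 0.003
grasp_force: 0.0
time_s: 6.6
position: [0.7098, -0.0489, 0.1843]
tcp_rot: [[0.51, 0.86, 0.001], [0.86, -0.51, -0.0], [0.0, 0.001, -1.0]]
force: [0.9, 0.3, 0.3]
opening: 0.007
grasp_force: 0.0
```

```bash
python3 -m jog '[{"tx":-0.11,"ty":-0.53,"tz":0,"roll":0.05,"jaw":0},{"tx":-0.11,"ty":-0.53,"tz":0,"roll":0.05,"jaw":0},{"tx":-0.17,"ty":-0.85,"tz":0,"roll":0.08,"jaw":0},{"tx":-0.17,"ty":-0.85,"tz":0,"roll":0.08,"jaw":0},{"tx":-0.17,"ty":-0.85,"tz":0,"roll":0.08,"jaw":0},{"tx":-0.11,"ty":-0.53,"tz":0,"roll":0.05,"jaw":0},{"tx":-0.11,"ty":-0.53,"tz":0,"roll":0.05,"jaw":0},{"tx":-0.0,"ty":0,"tz":0,"roll":0,"jaw":0}]'
cat > see.py <<'E'
from h import *
import sys
s=read_state();print(s['time_s'],np.round(s['position'],4),'xang',np.degrees(np.arctan2(s['tcp_rot'][1][0],s['tcp_rot'][0][0])),s['force'],np.round(s['joint_positions'],1))
P=np.array([.740,.055])
for n in sys.argv[1:]:
    c=cap(n)
    for t,z in [('bar_mid',.17),('lens',.17),('cover_tab',.203),('cover_pivot',.185)]:
        for d in landmark_of(n,t)[:2]:
            w=onz(c,d['point'],z)[:2];v=w-P
            print(n,t,np.round(d['point'],1).tolist(),round(d['p'],2),np.round(w,4),'r',round(np.hypot(*v),4),'ang',round(np.degrees(np.arctan2(v[1],v[0]))%360,1))
E
python3 see.py scene side
```

```text
time_s: 7.4
position: [0.6693, -0.0269, 0.1838]
tcp_rot: [[0.828, 0.561, 0.001], [0.561, -0.828, -0.003], [-0.001, 0.003, -1.0]]
force: [0.4, -3.5, -1.9]
opening: 0.003
grasp_force: 1.5
7.4 [ 0.6693 -0.0269  0.1838] xang 34.150108633411755 [ 0.35991331 -3.45910551 -1.85089743] [-11.8  37.3  78.3  -0.1  64.4  44.1]
scene bar_mid [211.2, 294.0] 0.35 [ 0.5997 -0.0453] r 0.1725 ang 215.5
scene lens [216.4, 263.3] 0.9 [ 0.5611 -0.0859] r 0.2277 ang 218.2
scene cover_tab [203.7, 247.3] 0.96 [ 0.5392 -0.1014] r 0.2545 ang 217.9
scene cover_pivot [213.5, 295.5] 0.77 [ 0.6123 -0.0608] r 0.1724 ang 222.2
scene cover_pivot [216.3, 262.5] 0.64 [ 0.5681 -0.0979] r 0.23 ang 221.6
side bar_mid [201.3, 329.0] 0.72 [ 0.649  -0.0069] r 0.11 ang 214.2
side lens [218.4, 293.4] 0.73 [ 0.5544 -0.0743] r 0.2262 ang 214.9
side cover_tab [214.7, 283.5] 0.78 [ 0.5284 -0.1089] r 0.2676 ang 217.8
side cover_pivot [205.6, 312.1] 0.96 [ 0.6007 -0.0476] r 0.173 ang 216.4
```

```bash
python3 -m jog '[{"tx":-0.11,"ty":-0.53,"tz":0,"roll":0.05,"jaw":0},{"tx":-0.17,"ty":-0.85,"tz":0,"roll":0.08,"jaw":0},{"tx":-0.17,"ty":-0.85,"tz":0,"roll":0.08,"jaw":0},{"tx":-0.17,"ty":-0.85,"tz":0,"roll":0.08,"jaw":0},{"tx":-0.17,"ty":-0.85,"tz":0,"roll":0.08,"jaw":0},{"tx":-0.17,"ty":-0.85,"tz":0,"roll":0.08,"jaw":0},{"tx":-0.17,"ty":-0.85,"tz":0,"roll":0.08,"jaw":0},{"tx":-0.11,"ty":-0.53,"tz":0,"roll":0.05,"jaw":0}]'
python3 -m jog '[{"tx":-0.11,"ty":-0.53,"tz":0,"roll":0.05,"jaw":0},{"tx":-0.06,"ty":-0.32,"tz":0,"roll":0.03,"jaw":0},{"tx":0,"ty":0,"tz":0,"roll":0,"jaw":0},{"tx":0,"ty":0,"tz":0,"roll":0,"jaw":0}]'
python3 see.py scene side wrist
```

```text
time_s: 8.7
position: [0.6358, 0.027, 0.1837]
tcp_rot: [[1.0, 0.014, -0.003], [0.014, -1.0, -0.001], [-0.003, 0.001, -1.0]]
force: [-1.8, -6.0, 1.6]
opening: 0.006
grasp_force: 2.6
time_s: 9.1
position: [0.6347, 0.0363, 0.1834]
tcp_rot: [[0.998, -0.063, -0.002], [-0.063, -0.998, 0.001], [-0.002, -0.001, -1.0]]
force: [-1.8, -2.6, -0.0]
opening: 0.005
grasp_force: 1.1
9.1 [0.6347 0.0363 0.1834] xang -3.635316346572203 [-1.75034856 -2.62194821 -0.01462134] [-6.8 34.9 83.5  0.  61.7 86.8]
scene bar_mid [186.4, 342.6] 0.85 [0.6412 0.059 ] r 0.0988 ang 177.7
scene lens [160.8, 284.4] 0.9 [0.5105 0.06  ] r 0.2296 ang 178.7
scene lens [192.5, 347.9] 0.39 [0.6573 0.05  ] r 0.0828 ang 183.4
scene cover_tab [144.2, 272.2] 0.8 [0.4847 0.0561] r 0.2553 ang 179.8
scene cover_pivot [167.6, 310.5] 0.87 [0.5719 0.0564] r 0.1681 ang 179.5
side bar_mid [187.5, 316.6] 0.71 [0.6311 0.0653] r 0.1094 ang 174.6
side lens [186.2, 269.0] 0.7 [0.5106 0.0845] r 0.2313 ang 172.7
side lens [215.5, 290.0] 0.25 [ 0.5482 -0.0614] r 0.2244 ang 211.3
side cover_tab [184.5, 254.8] 0.55 [0.4732 0.035 ] r 0.2676 ang 184.3
side cover_pivot [185.0, 292.1] 0.95 [0.567 0.057] r 0.1731 ang 179.3
wrist cover_tab [105.5, 44.2] 0.24 [0.7154 0.1135] r 0.0634 ang 112.8
```

```bash
python3 -m jog '[{"tx":-0.06,"ty":-0.32,"tz":0,"roll":0.03,"jaw":0},{"tx":-0.06,"ty":-0.32,"tz":0,"roll":0.03,"jaw":0},{"tx":-0.05,"ty":-0.26,"tz":0,"roll":0.025,"jaw":0},{"tx":0,"ty":0,"tz":0,"roll":0,"jaw":0},{"tx":0,"ty":0.5,"tz":0,"roll":0,"jaw":0},{"tx":0,"ty":2,"tz":0,"roll":0,"jaw":0},{"tx":-2,"ty":3,"tz":-3,"roll":0,"jaw":0},{"tx":-4,"ty":0,"tz":-3,"roll":0,"jaw":0}]'
python3 -m jog '[{"tx":-4,"ty":0,"tz":-3,"roll":0,"jaw":0},{"tx":-4,"ty":0,"tz":-3,"roll":0,"jaw":0},{"tx":0,"ty":0,"tz":-3,"roll":0,"jaw":0},{"tx":0,"ty":0,"tz":-3,"roll":0,"jaw":0},{"tx":0,"ty":0,"tz":0,"roll":0,"jaw":0},{"tx":0,"ty":0,"tz":0,"roll":0,"jaw":0}]'
python3 see.py scene side; python3 look.py w4
```

```text
time_s: 10.65
position: [0.5687, -0.0031, 0.2433]
tcp_rot: [[0.988, -0.152, 0.002], [-0.152, -0.988, 0.0], [0.002, -0.0, -1.0]]
force: [0.0, -0.1, 0.6]
opening: 0.006
grasp_force: 0.0
time_s: 11.25
position: [0.488, 0.012, 0.3642]
tcp_rot: [[0.989, -0.148, 0.002], [-0.148, -0.989, 0.001], [0.002, -0.001, -1.0]]
force: [-1.0, 0.3, 0.1]
opening: 0.002
grasp_force: 0.0
11.25 [0.488  0.012  0.3642] xang -8.535425697964811 [-0.9514373   0.31379862  0.08435776] [-11.8  11.7  91.4   0.1  76.9  86.7]
scene bar_mid [184.8, 342.8] 0.84 [0.6395 0.063 ] r 0.1009 ang 175.4
scene lens [157.6, 289.6] 0.92 [0.5138 0.0738] r 0.227 ang 175.3
scene cover_tab [136.8, 282.2] 0.93 [0.4882 0.0859] r 0.2537 ang 173.0
scene cover_pivot [165.7, 316.8] 0.68 [0.5792 0.0677] r 0.1613 ang 175.5
side bar_mid [186.7, 315.9] 0.74 [0.6301 0.0697] r 0.1109 ang 172.4
side bar_mid [182.5, 291.7] 0.43 [0.5711 0.0989] r 0.1745 ang 165.4
side lens [186.6, 267.1] 0.96 [0.5056 0.0828] r 0.236 ang 173.2
side lens [234.8, 268.1] 0.66 [ 0.4932 -0.1332] r 0.3104 ang 217.3
side cover_tab [176.7, 254.4] 0.63 [0.4739 0.0768] r 0.267 ang 175.3
side cover_pivot [183.4, 291.2] 0.9 [0.5657 0.0658] r 0.1746 ang 176.5
11.75 [0.4878 0.0116 0.3631] [[0.989, -0.149, -0.001], [-0.149, -0.989, 0.0], [-0.001, -0.0, -1.0]] 0.0032397249425976556 [-11.8  11.8  91.4   0.   76.9  86.8]
magnifier [([113.7, 199.2], 0.36, [0.5741, 0.1158, 0.0])]
bar_mid [([37.9, 194.5], 0.98, [0.634, 0.0676, 0.17])]
lens [([177.8, 209.2], 0.95, [0.5076, 0.0804, 0.17])]
cover_tab [([214.7, 203.1], 0.8, [0.4797, 0.0852, 0.203]), ([10.9, 76.4], 0.33, [0.6597, 0.1494, 0.203])]
cover_pivot [([116.7, 197.1], 0.8, [0.5666, 0.0763, 0.185]), ([35.5, 194.1], 0.16, [0.6325, 0.0646, 0.185])]
red_dot [([253.5, 334.7], 0.73, [0.3546, -0.0468, 0.05])]
```

View pics/w4.png

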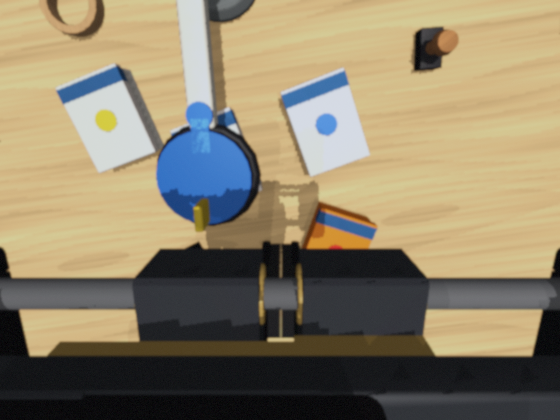

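The wrist view shows the cover, lens and ring centred near (175,208), the tab at (215,203), the pivot at (117,197), and the red box hidden beneath. The arm stands at about 173.2° and the dot at 170.4°, so about 0.05 rad remains.

```bash
python3 -m jog '[{"tx":3.65,"ty":-0.25,"tz":0,"roll":0,"jaw":0},{"tx":3.65,"ty":-0.25,"tz":0,"roll":0,"jaw":0},{"tx":3.65,"ty":-0.25,"tz":0,"roll":0,"jaw":0},{"tx":3.65,"ty":-0.25,"tz":0,"roll":0,"jaw":0},{"tx":0,"ty":0,"tz":4.5,"roll":0,"jaw":0},{"tx":0,"ty":0,"tz":4.5,"roll":0,"jaw":0},{"tx":0,"ty":0,"tz":4.5,"roll":0,"jaw":0},{"tx":0,"ty":0,"tz":4.4,"roll":0,"jaw":0}]'
python3 -m jog '[{"tx":0,"ty":0,"tz":0,"roll":0,"jaw":0},{"tx":0,"ty":0,"tz":0,"roll":0,"jaw":0}]'
```

```text
time_s: 12.9
position: [0.6337, -0.0002, 0.1829]
tcp_rot: [[0.989, -0.149, 0.0], [-0.149, -0.989, -0.0], [0.0, 0.0, -1.0]]
force: [1.0, 0.1, -0.1]
opening: 0.005
grasp_force: 0.0
time_s: 13.1
position: [0.6339, -0.0003, 0.1846]
tcp_rot: [[0.989, -0.149, -0.001], [-0.149, -0.989, 0.0], [-0.001, -0.0, -1.0]]
force: [-0.0, -0.2, 1.2]
opening: 0.004
grasp_force: 0.0
```

```bash
python3 -m jog '[{"tx":-0.25,"ty":-1.7,"tz":0,"roll":0,"jaw":0},{"tx":-0.25,"ty":-1.7,"tz":0,"roll":0,"jaw":0},{"tx":-0.1,"ty":-0.7,"tz":0,"roll":0,"jaw":0},{"tx":-0.05,"ty":-0.3,"tz":0,"roll":0,"jaw":0},{"tx":-0.05,"ty":-0.3,"tz":0,"roll":0,"jaw":0},{"tx":-0.05,"ty":-0.3,"tz":0,"roll":0,"jaw":0},{"tx":0,"ty":0,"tz":0,"roll":0,"jaw":0},{"tx":0,"ty":0,"tz":0,"roll":0,"jaw":0}]'
python3 -m jog '[{"tx":0.0,"ty":0.5,"tz":0,"roll":0,"jaw":0},{"tx":0,"ty":2,"tz":0,"roll":0,"jaw":0},{"tx":-1,"ty":3,"tz":-3,"roll":0,"jaw":0},{"tx":-3,"ty":2,"tz":-3,"roll":0,"jaw":0},{"tx":-3,"ty":0,"tz":-4,"roll":0,"jaw":0},{"tx":-3,"ty":0,"tz":-4,"roll":0,"jaw":0},{"tx":-2,"ty":0,"tz":-3,"roll":0,"jaw":0},{"tx":0,"ty":0,"tz":0,"roll":0,"jaw":0}]'
python3 -m jog '[{"tx":0,"ty":0,"tz":0,"roll":0,"jaw":0},{"tx":0,"ty":0,"tz":0,"roll":0,"jaw":0}]'
python3 see.py scene side wrist; python3 -c "
from h import *
W=cap('wrist');d=trace('wrist','lens_cover');print([(x['bbox'],round(x['p'],2)) for x in d])
cv2.imwrite('pics/w5.png',W['img'][:,:,::-1])
for b in blob(W,(20,120,60),(32,255,255)): print('yellow',b,onz(W,b[:2],.203))
"
```

```text
time_s: 13.9
position: [0.6339, 0.05, 0.1846]
tcp_rot: [[0.989, -0.149, 0.001], [-0.149, -0.989, 0.0], [0.0, -0.0, -1.0]]
force: [0.9, -3.8, 2.2]
opening: 0.006
grasp_force: 1.6
time_s: 14.7
position: [0.5031, -0.0052, 0.3585]
tcp_rot: [[0.989, -0.149, 0.006], [-0.149, -0.989, 0.001], [0.006, -0.002, -1.0]]
force: [0.6, -0.4, -0.2]
opening: 0.004
grasp_force: 0.0
time_s: 14.9
position: [0.5035, -0.0057, 0.3529]
tcp_rot: [[0.989, -0.149, -0.003], [-0.149, -0.989, 0.002], [-0.003, -0.001, -1.0]]
force: [0.5, -0.1, -0.6]
opening: 0.009
grasp_force: 0.0
14.9 [ 0.5035 -0.0057  0.3529] xang -8.553418355956289 [ 0.53103234 -0.05012125 -0.5808594 ] [-13.4  13.8  90.3   0.   76.1  85.1]
scene bar_mid [182.5, 346.4] 0.63 [0.6421 0.0723] r 0.0994 ang 170.0
scene lens [153.8, 293.1] 0.97 [0.5133 0.0874] r 0.229 ang 171.9
scene cover_tab [136.4, 284.8] 0.62 [0.4918 0.0898] r 0.2506 ang 172.0
scene cover_tab [213.6, 292.8] 0.46 [ 0.6174 -0.0781] r 0.181 ang 227.4
scene cover_pivot [163.3, 316.8] 0.77 [0.5756 0.0736] r 0.1654 ang 173.5
side bar_mid [185.1, 316.5] 0.84 [0.6331 0.0782] r 0.1094 ang 1
[... 688 characters left out ...]
3765883712), np.float64(258.1713515594917), np.int32(5194)) [0.35354847 0.03929911 0.203     ]
yellow (np.float64(235.64885496183206), np.float64(170.72010178117048), np.int32(393)) [0.48300943 0.09859173 0.203     ]
yellow (np.float64(135.391167192429), np.float64(92.51419558359622), np.int32(317)) [0.58043474 0.14294255 0.203     ]
yellow (np.float64(294.74152542372883), np.float64(299.22457627118644), np.int32(236)) [ 0.40594356 -0.00943529  0.203     ]
yellow (np.float64(279.35099337748346), np.float64(261.6026490066225), np.int32(151)) [0.42734622 0.02364313 0.203     ]
yellow (np.float64(313.0659340659341), np.float64(261.4945054945055), np.int32(91)) [0.39158962 0.02964041 0.203     ]
```

View pics/w5.png

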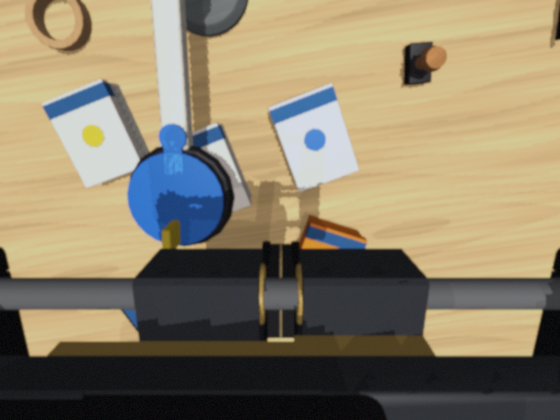

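The wrist view shows the lens over the red box, with ring centre about (197,181). The lens lies at (0.511, 0.092) and the dot at (0.510, 0.0945), about 3 mm off. Next is the cover. I'll turn the tool back 1.52 rad so the last joint has room, then come in behind the tab.

```bash
python3 -m jog '[{"tx":0,"ty":0,"tz":0,"roll":-0.139,"jaw":0},{"tx":0,"ty":0,"tz":0,"roll":-0.139,"jaw":0},{"tx":0,"ty":0,"tz":0,"roll":-0.139,"jaw":0},{"tx":0,"ty":0,"tz":0,"roll":-0.139,"jaw":0},{"tx":0,"ty":0,"tz":0,"roll":-0.139,"jaw":0},{"tx":0,"ty":0,"tz":0,"roll":-0.139,"jaw":0},{"tx":0,"ty":0,"tz":0,"roll":-0.139,"jaw":0},{"tx":0,"ty":0,"tz":0,"roll":-0.139,"jaw":0}]'
python3 -m jog '[{"tx":0,"ty":0,"tz":0,"roll":-0.139,"jaw":0},{"tx":0,"ty":0,"tz":0,"roll":-0.139,"jaw":0},{"tx":0,"ty":0,"tz":0,"roll":-0.135,"jaw":0},{"tx":0,"ty":0,"tz":0,"roll":0,"jaw":0},{"tx":0,"ty":0,"tz":0,"roll":0,"jaw":0}]'; python3 see.py wrist scene
```

```text
time_s: 16.55
position: [0.5039, -0.006, 0.3546]
tcp_rot: [[0.567, 0.824, 0.0], [0.824, -0.567, -0.0], [0.0, 0.0, -1.0]]
force: [-0.1, -0.0, 0.3]
opening: 0.006
grasp_force: 0.0
time_s: 17.05
position: [0.5039, -0.006, 0.3546]
tcp_rot: [[0.197, 0.98, 0.0], [0.98, -0.197, -0.0], [0.0, 0.0, -1.0]]
force: [-0.6, 0.2, 0.4]
opening: 0.003
grasp_force: 0.0
17.05 [ 0.5039 -0.006   0.3546] xang 78.66411819083062 [-0.60856913  0.24231151  0.42887528] [-13.4  13.6  90.2   0.   76.1  -2.1]
wrist bar_mid [81.6, 408.1] 0.85 [0.6355 0.0697] r 0.1056 ang 172.0
wrist lens [84.6, 267.2] 0.57 [0.5106 0.092 ] r 0.2324 ang 170.8
wrist cover_tab [80.0, 227.2] 0.75 [0.4803 0.0992] r 0.2634 ang 170.3
wrist cover_pivot [80.6, 336.9] 0.56 [0.5702 0.0823] r 0.1719 ang 170.9
scene bar_mid [182.4, 347.0] 0.62 [0.6429 0.0732] r 0.0988 ang 169.4
scene lens [156.4, 292.0] 0.79 [0.5158 0.0795] r 0.2255 ang 173.8
scene cover_tab [135.1, 286.4] 0.58 [0.4922 0.095 ] r 0.251 ang 170.8
scene cover_pivot [162.5, 321.4] 0.86 [0.5818 0.0805] r 0.1602 ang 170.8
```

```bash
python3 -m jog '[{"tx":2.5,"ty":-2,"tz":0,"roll":0,"jaw":0},{"tx":2.5,"ty":-2.1,"tz":0,"roll":0,"jaw":0},{"tx":0,"ty":0,"tz":3.5,"roll":0,"jaw":0},{"tx":0,"ty":0,"tz":3.5,"roll":0,"jaw":0},{"tx":0,"ty":0,"tz":3.5,"roll":0,"jaw":0},{"tx":0,"ty":0,"tz":3.3,"roll":0,"jaw":0},{"tx":0,"ty":0,"tz":0,"roll":0,"jaw":0},{"tx":0,"ty":0,"tz":0,"roll":0,"jaw":0}]'
```

```text
time_s: 18.35
position: [0.4736, 0.0509, 0.2168]
tcp_rot: [[0.194, 0.981, -0.001], [0.981, -0.194, 0.0], [0.0, -0.001, -1.0]]
force: [0.4, -0.2, 0.3]
opening: 0.003
grasp_force: 0.0
```

```bash
python3 -m jog '[{"tx":1.5,"ty":0,"tz":0,"roll":0,"jaw":0},{"tx":1.3,"ty":0,"tz":0,"roll":0,"jaw":0},{"tx":0.5,"ty":0,"tz":0,"roll":0,"jaw":0},{"tx":0.3,"ty":0,"tz":0,"roll":0,"jaw":0},{"tx":0.44,"ty":-0.05,"tz":0,"roll":0.05,"jaw":0},{"tx":0.89,"ty":-0.09,"tz":0,"roll":0.1,"jaw":0},{"tx":0.89,"ty":-0.09,"tz":0,"roll":0.1,"jaw":0},{"tx":0,"ty":0,"tz":0,"roll":0,"jaw":0}]'; python3 see.py scene side
```

```text
time_s: 19.15
position: [0.4845, 0.1088, 0.217]
tcp_rot: [[0.429, 0.903, 0.001], [0.903, -0.429, 0.0], [0.0, 0.001, -1.0]]
force: [0.2, 0.1, 0.6]
opening: 0.005
grasp_force: 0.0
19.15 [0.4845 0.1088 0.217 ] xang 64.57716923085192 [0.21473585 0.10984344 0.61544575] [ -0.3  22.4 101.8   0.   55.8  25.2]
scene bar_mid [184.8, 344.9] 0.62 [0.6428 0.0652] r 0.0978 ang 174.0
scene lens [153.3, 292.5] 0.75 [0.5115 0.088 ] r 0.2309 ang 171.8
scene lens [189.4, 350.3] 0.69 [0.6571 0.0598] r 0.083 ang 176.7
scene cover_tab [132.2, 295.1] 0.75 [0.5016 0.1123] r 0.2452 ang 166.5
scene cover_pivot [163.4, 316.3] 0.82 [0.575  0.0728] r 0.166 ang 173.8
scene cover_pivot [156.9, 291.0] 0.55 [0.5242 0.0622] r 0.2159 ang 178.1
side bar_mid [188.6, 314.4] 0.89 [0.6246 0.06  ] r 0.1155 ang 177.5
side lens [183.2, 269.3] 0.96 [0.5126 0.1009] r 0.232 ang 168.6
side cover_tab [166.4, 261.3] 0.93 [0.4945 0.1349] r 0.2582 ang 162.0
side cover_pivot [179.6, 292.1] 0.94 [0.5704 0.0863] r 0.1724 ang 169.5
```

```bash
python3 -m jog '[{"tx":0.89,"ty":-0.09,"tz":0,"roll":0.1,"jaw":0},{"tx":0.89,"ty":-0.09,"tz":0,"roll":0.1,"jaw":0},{"tx":0.89,"ty":-0.09,"tz":0,"roll":0.1,"jaw":0},{"tx":0.89,"ty":-0.09,"tz":0,"roll":0.1,"jaw":0},{"tx":0.89,"ty":-0.09,"tz":0,"roll":0.1,"jaw":0},{"tx":0.89,"ty":-0.09,"tz":0,"roll":0.1,"jaw":0},{"tx":0.89,"ty":-0.09,"tz":0,"roll":0.1,"jaw":0},{"tx":0,"ty":0,"tz":0,"roll":0,"jaw":0}]'; python3 see.py scene side
```

```text
time_s: 20.45
position: [0.5219, 0.1577, 0.2165]
tcp_rot: [[0.91, 0.414, 0.001], [0.414, -0.91, 0.0], [0.001, 0.0, -1.0]]
force: [0.2, -0.2, -0.3]
opening: 0.003
grasp_force: 0.0
20.45 [0.5219 0.1577 0.2165] xang 24.441917239257048 [ 0.19284582 -0.16839206 -0.33328819] [ 5.1 25.9 95.2  0.  58.8 70.6]
scene bar_mid [182.8, 345.5] 0.95 [0.6411 0.0707] r 0.1002 ang 171.0
scene bar_mid [211.5, 292.3] 0.23 [ 0.5975 -0.0476] r 0.1756 ang 215.8
scene lens [158.3, 291.1] 0.7 [0.5174 0.0736] r 0.2234 ang 175.2
scene lens [262.8, 263.0] 0.67 [ 0.6198 -0.1715] r 0.2564 ang 242.1
scene cover_tab [125.8, 326.1] 0.81 [0.5426 0.1644] r 0.2257 ang 151.0
scene cover_pivot [163.4, 315.9] 0.86 [0.5743 0.0724] r 0.1666 ang 174.0
scene cover_pivot [270.0, 377.4] 0.6 [ 0.7862 -0.0936] r 0.1556 ang 287.3
side bar_mid [184.5, 316.3] 0.8 [0.6331 0.0815] r 0.1101 ang 166.1
side lens [182.5, 269.3] 0.55 [0.5128 0.1048] r 0.2326 ang 167.6
side cover_tab [163.5, 273.7] 0.87 [0.5284 0.1495] r 0.2318 ang 155.9
side cover_pivot [181.2, 292.3] 0.97 [0.5699 0.0774] r 0.1716 ang 172.5
```

```bash
python3 -m jog '[{"tx":0.89,"ty":-0.09,"tz":0,"roll":0.1,"jaw":0},{"tx":0.89,"ty":-0.09,"tz":0,"roll":0.1,"jaw":0},{"tx":0.89,"ty":-0.09,"tz":0,"roll":0.1,"jaw":0},{"tx":0.89,"ty":-0.09,"tz":0,"roll":0.1,"jaw":0},{"tx":0.89,"ty":-0.09,"tz":0,"roll":0.1,"jaw":0},{"tx":0.89,"ty":-0.09,"tz":0,"roll":0.1,"jaw":0},{"tx":0.89,"ty":-0.09,"tz":0,"roll":0.1,"jaw":0},{"tx":0,"ty":0,"tz":0,"roll":0,"jaw":0}]'
python3 -m jog '[{"tx":0.89,"ty":-0.09,"tz":0,"roll":0.1,"jaw":0},{"tx":0.89,"ty":-0.09,"tz":0,"roll":0.1,"jaw":0},{"tx":0.89,"ty":-0.09,"tz":0,"roll":0.1,"jaw":0},{"tx":0,"ty":0,"tz":0,"roll":0,"jaw":0},{"tx":-1,"ty":0,"tz":0,"roll":0,"jaw":0},{"tx":-2,"ty":0,"tz":-2,"roll":0,"jaw":0},{"tx":0,"ty":0,"tz":-4,"roll":0,"jaw":0},{"tx":0,"ty":0,"tz":-4,"roll":0,"jaw":0}]'; python3 see.py scene side
```

```text
time_s: 21.75
position: [0.5818, 0.1709, 0.2165]
tcp_rot: [[0.963, -0.271, 0.001], [-0.271, -0.963, 0.0], [0.001, -0.0, -1.0]]
force: [-1.0, -0.3, -0.3]
opening: 0.002
grasp_force: 0.0
time_s: 22.55
position: [0.5786, 0.1811, 0.3166]
tcp_rot: [[0.842, -0.54, -0.004], [-0.54, -0.842, -0.0], [-0.003, 0.002, -1.0]]
force: [0.7, -0.1, -0.1]
opening: 0.008
grasp_force: 0.0
22.55 [0.5786 0.1811 0.3166] xang -32.664837589503506 [ 0.74499964 -0.08620517 -0.0947964 ] [  6.8  24.6  79.4   0.   76.2 129.5]
scene bar_mid [182.5, 345.8] 0.98 [0.6412 0.0717] r 0.1003 ang 170.4
scene lens [154.6, 292.3] 0.66 [0.5133 0.0844] r 0.2286 ang 172.6
scene cover_tab [142.5, 361.5] 0.88 [0.6267 0.1563] r 0.1519 ang 138.2
scene cover_pivot [164.0, 317.9] 0.86 [0.5784 0.073 ] r 0.1626 ang 173.6
scene cover_pivot [331.1, 250.5] 0.68 [ 0.6825 -0.2928] r 0.3526 ang 260.6
side bar_mid [184.2, 316.1] 0.87 [0.6329 0.0832] r 0.1108 ang 165.3
side bar_mid [162.6, 305.0] 0.57 [0.6234 0.2169] r 0.1995 ang 125.7
side lens [185.2, 267.4] 0.63 [0.5069 0.0903] r 0.2358 ang 171.4
side cover_tab [161.2, 307.3] 0.73 [0.6196 0.1548] r 0.1564 ang 140.3
side cover_pivot [180.7, 292.0] 0.58 [0.5695 0.0802] r 0.1724 ang 171.6
side cover_pivot [235.8, 355.6] 0.4 [ 0.67   -0.1758] r 0.2412 ang 253.1
```

```bash
python3 -m jog '[{"tx":0,"ty":0,"tz":-4,"roll":0,"jaw":0},{"tx":-1.2,"ty":4.3,"tz":-1,"roll":0,"jaw":0},{"tx":-1.2,"ty":4.3,"tz":-1,"roll":0,"jaw":0},{"tx":-1.2,"ty":4.3,"tz":-1,"roll":0,"jaw":0},{"tx":-1.2,"ty":4.3,"tz":0,"roll":0,"jaw":0},{"tx":-1.2,"ty":4.3,"tz":0,"roll":0,"jaw":0},{"tx":0,"ty":0,"tz":0,"roll":-0.135,"jaw":0},{"tx":0,"ty":0,"tz":0,"roll":-0.135,"jaw":0}]'
python3 -m jog '[{"tx":0,"ty":0,"tz":0,"roll":-0.135,"jaw":0},{"tx":0,"ty":0,"tz":0,"roll":0,"jaw":0},{"tx":0,"ty":0,"tz":0,"roll":0,"jaw":0}]'; python3 see.py wrist; python3 look.py w6|tail -1
```

```text
time_s: 23.85
position: [0.413, 0.0314, 0.3863]
tcp_rot: [[0.955, -0.296, -0.001], [-0.296, -0.955, 0.0], [-0.001, 0.0, -1.0]]
force: [0.7, 0.8, -0.8]
opening: 0.007
grasp_force: 0.0
time_s: 24.15
position: [0.4141, 0.0322, 0.3862]
tcp_rot: [[0.985, -0.171, -0.001], [-0.171, -0.985, 0.0], [-0.001, -0.0, -1.0]]
force: [0.2, -0.2, -0.5]
opening: 0.006
grasp_force: 0.0
24.15 [0.4141 0.0322 0.3862] xang -9.8552271840757 [ 0.16426029 -0.1830455  -0.52607077] [-11.1   3.8  97.5   0.   78.8  88.8]
wrist lens [97.7, 205.0] 0.69 [0.5119 0.0919] r 0.2311 ang 170.8
wrist cover_pivot [30.2, 199.1] 0.91 [0.5688 0.0808] r 0.1731 ang 171.4
wrist cover_pivot [99.1, 204.5] 0.45 [0.5096 0.0896] r 0.233 ang 171.4
red_dot [([242.6, 184.3], 0.95, [0.3247, 0.1935, 0.05]), ([196.8, 341.7], 0.67, [0.3551, -0.0467, 0.05])]
```

View pics/w6.png

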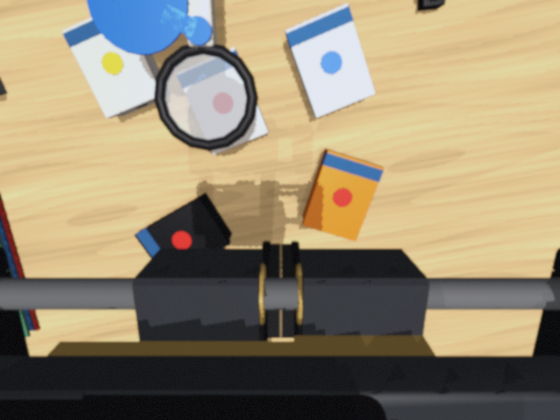

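The lens is completely uncovered: ring centre (96,206), and the red dot shows through the glass at (103,222). I'll compare the two precisely.

```bash
python3 - <<'E'
from h import *
W=cap('wrist')
h=cv2.cvtColor(W['img'],cv2.COLOR_RGB2HSV)
m=((h[:,:,2]<60)).astype(np.uint8)[35:160,145:270]
n,l,st,ce=cv2.connectedComponentsWithStats(m);i=1+np.argmax(st[1:,4])
c=cv2.findContours((l==i).astype(np.uint8),cv2.RETR_EXTERNAL,cv2.CHAIN_APPROX_NONE)[0][0]
(x,y),a,_=cv2.fitEllipse(c);print('ring',y+35,x+145,a,onz(W,(y+35,x+145),.17))
hh=(h[:,:,0].astype(int)+90)%180
q=((abs(hh-90)<10)&(h[:,:,1]>55))[85:122,205:240];yy,xx=np.nonzero(q);print(len(yy))
p=(yy.mean()+85,xx.mean()+205);print('dot',p,onz(W,p,.05))
E
```

```text
ring 96.06048202514648 205.36360549926758 (93.72818756103516, 101.69561004638672) [0.51350115 0.0915385  0.17      ]
0
dot (np.float64(nan), np.float64(nan)) [nan nan nan]<stdin>:10: RuntimeWarning: Mean of empty slice.
  ret = ret.dtype.type(ret / rcount)
```

```bash
python3 - <<'E'
from h import *
W=cap('wrist');print(onz(W,(103,222),.05))
i=W['img'][85:122,205:242].astype(int);d=i[:,:,0]-i[:,:,1]
print(d.max(),np.median(d));yy,xx=np.nonzero(d>(d.max()+np.median(d))/2);print(len(yy))
p=(yy.mean()+85,xx.mean()+205);print('dot',p,onz(W,p,.05))
E
```

```text
[0.51036023 0.09538307 0.05      ]
33 -1.0
339
dot (np.float64(102.77581120943952), np.float64(222.5339233038348)) [0.51052088 0.09461809 0.05      ]
```

The lens centre is about 3 mm from the dot, consistently across several views, and the cover is at about 2.0 rad. The robot is clear of everything, so I'm handing in.

```bash
python3 -c "
from rig import *
print(hand_in())"
```

```text
the job is handed in; nothing more can be done
None
```

The job is handed in: the lens stands about 3 mm from centred over the red dot, the cover is swung aside to about 2.0 rad so the lens is completely uncovered, and the robot finished clear at about 24 s; the hand-in gave no verdict.

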